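# Put the square compact away in its drawer

### The arm

A 6-joint arm with a two-finger parallel gripper is mounted at the origin on the work surface. World frame = base frame: x ahead of the robot, y to its left, z up, the work surface at z = 0. Lengths are in m, angles in rad, forces in N, time in s.
With the tool pointing down it reaches from about 0.3 to 0.825 m from the base axis. Payload 5.4 kg.
Tool frame: the origin (TCP) lies at the very end of the fingers, on their centre line; the grasp point (between the pads) lies 19 mm behind it; z points along the fingers, y is the line along which they close (so a half turn about z gives the same grasp; the last joint's range is limited). The gripper opens to 92 mm and grips with 3 to 60 N. Pads are 20 mm wide; open, the fingers measure 128 mm over their backs; the gripper's body (75 mm by 189 mm) begins 69 mm behind the grasp point.
Start: joints at [-1.462, 0.158, 1.597, -0, 1.386, -0.21], TCP at [0.18, -0.546, 0.215] pointing down, gripper open.
Joint ranges: [-2.91, 2.91], [-0.94, 2.29], [0.18, 2.7], [-1.29, 4.43], [0.17, 2.64], [-3, 3]. Speed limits (rad/s): [2.57, 2.57, 3.14, 3.14, 3.14, 3.14].

### API

Orientations are given as a unit quaternion [w, x, y, z].
In Python, from plant import env, vision, workorder gives the robot as it stands. The module is installed in compiled form; this text tells all that it offers.
- The arm moves only by the tool servo_tool, never from a script. Its argument "rows" is a list that holds one entry, the list of rows, each a list of 7 numbers: the opening, from 0 (shut) to 1 (fully open), then the shift along the tool's x, y, z in mm, then the turn, a rotation vector about the tool's x, y, z in degrees. In form: [[[fingers, tx, ty, tz, rx, ry, rz], ...]]. A call has 1 to 12 rows; each row is the pose to reach, as a shift and turn from the pose commanded when the call began, along the tool's axes at that moment; what a row does not reach only later rows make up. A row lasts 1/8 s, in which the tool goes at most 62.5 mm and 10.7 degrees, less where a joint would pass 70% of its speed; a pose out of reach is approached as far as the arm can. A call with a gripper value outside its range is refused whole. The fingers move at their own pace and stop on an object; "squeeze" is the grip in N (left out, the last holds). Time passes only in rows, so rows that repeat a pose let the fingers close. It gives the time, the measured TCP pose, the force, the opening and the grip force at its end, in the units of the state.
- env.read_state(): the state, without advancing time (a new reading comes with each control period).
- vision.get_image(name): name is "side" or "top"; returns the picture (400x640x3 uint8, red, green, blue); there is no depth.
- vision.camera_info(name): a dict with "intrinsics" (3x3 intrinsics, pixels), "camera_from_world" (4x4, takes a point from world to camera coordinates). Camera axes: x right, y up, looking along -z (the intrinsics and any distortion apply to the point x, -y, -z); pixel columns grow to the right and rows downward; lengths in m; the calibration is good to about 2 mm. A picture is of the moment at which its call begins. camera_info takes no time and is no camera call.
- workorder.finish_job(): hands the job in; it is judged then, once.
The state is a dict: "clock": time; "qpos": joint angles; "joint_velocities": joint speeds; "tau": joint torques, N m; "ee_pos": TCP position; "orientation": TCP orientation; "force": force on the tool from outside, world axes, zero at the start; "wrist_torque": the same for the moment, N m; "finger_gap": finger opening in m; "grasp_force": force on a finger pad.
Only numpy, scipy, OpenCV 4.12 (cv2) and the standard library are available. Lean on these libraries where they do the work, as an engineer would, in place of code of your own. Each camera call takes 0.05 s, during which the arm holds its last target. There are 200 camera calls.

### The job

Put the square navy cushion compact, lid up, into the square well of the open organiser drawer so that it sits flat on the bottom of the well. Then push the drawer fully home, past its click. Leave the round green compact and everything else on the table where they are.

Things in the scene. Friction and masses are not known exactly. Their poses are not given: they have to be found in the camera images.
- compact: square cushion compact, navy with a brass seam round its middle and a brass ring on the lid; closed and rigid, 62 x 62 mm in outline, 24 mm thick, about 90 g; lies flat on the table, lid up. Origin: centre of its underside; x and y along its sides, z up through the lid.
- round_compact: round green cushion compact, 62 mm across, 24 mm thick, with a brass ring on its lid; lies on the table and stays there. Origin: centre of its underside, z up.
- organiser: clear acrylic one-drawer organiser, fixed to the table: 205 mm deep, 196 wide, 53 high, 5 mm walls (underside of the roof 48 mm above the table; a compact not down in its well strikes the roof edge). Origin: on the table below the middle of its open front edge; x points to its back (the way the drawer closes), y to its left side, z up.
- drawer (a joint): slide of the drawer, m: 0 is fully home at its stop, positive is pulled out towards the robot (up to 0.165). It starts well open, the wells clear of the roof. Sliding takes 1 to 2 N; over the last 12 mm a spring detent resists with about 6 N until some 5 mm is left, then draws the drawer in and holds it.
- square_well (a point): centre of the floor of the square well in the drawer's level pink insert: 66 x 66 mm, 8 mm deep, chamfered mouth, dark floor 18 mm above the table (insert top 26 mm). x: the way the drawer closes, y: to its left, z up. The round well (66 mm across) lies 90 mm to its right (-y). The drawer's front panel (8 mm thick, top 52 mm above the table) begins 65 mm towards the robot (-x).
- drawer_pull (a point): middle of the front face of the brass pull bar on the drawer's front panel, 30 mm above the table; the bar is 80 mm wide, 14 mm high and its face stands 14 mm before the panel. Axes as the organiser's: pushing along +x closes the drawer.
- tray: two-tier white ceramic tray, 200 x 120 mm, 110 mm high, with an eyelash curler in the upper tier; a bystander. Origin: centre of its underside, long side along x.
- pump_bottle: frosted pump bottle, 60 mm across, 154 mm high; a bystander. Origin: centre of its underside.
- canister: aluminium brush canister, 76 mm across, 110 mm high, brushes rising to about 215 mm; a bystander. Origin: centre of its underside.
Not all that is in view belongs to the job. There is more than one size of the compact; the one meant has the size given above.

How it is judged:
By the outcome, as a careful person would: the job done as asked, in the order asked, and still so for the second after the job is handed in, with the robot touching nothing.
It also fails if it takes over 48 s, if anything falls off the work surface, if the arm or the gripper's body presses on something with over 40 N, if the wrist force passes 120 N, or if a joint passes its speed limit or range.

## Working session

There is one attempt and no reset: what is moved stays moved. The work goes in short steps, Python scripts to look and compute and a tool call to move; the robot and the scene stay as the last step left them, time stands still between calls to the robot, and variables do not carry over. Pictures are saved under pics/ and viewed, at most 10 in all, crops included, and the job is handed in when it is done.

Besides the shell and the picture viewer there is one more tool, called as name(argument=value, ...) on one line, values as JSON. servo_tool: Moves the arm, as the interface text tells. Its arguments: {"type":"object","properties":{"rows":{"type":"array","items":{"type":"array","items":{"type":"array","items":{"type":"number"}}}},"squeeze":{"type":"number"}},"required":["rows"]}

```bash
mkdir -p pics; cat > h.py <<'E'
import numpy as np, cv2
from plant import env, vision, workorder
def snap(n,f):
    im=vision.get_image(n); cv2.imwrite('pics/'+f,im[:,:,::-1]); return im
def ray(n,u,v,z):
    c=vision.camera_info(n);K=np.array(c['intrinsics']);T=np.array(c['camera_from_world'])
    d=cv2.undistortPoints(np.array([[[u,v]]],float),K,np.array(c.get('distortion',np.zeros(5)),float))[0,0]
    dc=np.array([d[0],-d[1],-1]);R=T[:3,:3];o=-R.T@T[:3,3];w=R.T@dc
    return o+w*(z-o[2])/w[2]
def proj(n,p):
    c=vision.camera_info(n);K=np.array(c['intrinsics']);T=np.array(c['camera_from_world'])
    q=T[:3,:3]@np.array(p)+T[:3,3]; q=np.array([q[0],-q[1],-q[2]]); q=K@q; return q[:2]/q[2]
E
python3 - <<'E'
from h import *
snap('top','t1.png');snap('side','s1.png')
for n in('top','side'):
    c=vision.camera_info(n);print(c)
s=env.read_state();print(s)
E
```

```text
{'intrinsics': array([[463.4447223 ,   0.        , 311.29445281],
       [  0.        , 463.4447223 , 199.04454591],
       [  0.        ,   0.        ,   1.        ]]), 'camera_from_world': array([[-0.02580343, -0.99962819,  0.00881305,  0.02423519],
       [ 0.99358018, -0.02467393,  0.11040663, -0.51125511],
       [-0.11014813,  0.01160534,  0.99384743, -1.24834961],
       [ 0.        ,  0.        ,  0.        ,  1.        ]])}
{'intrinsics': array([[406.28968853,   0.        , 322.60054344],
       [  0.        , 406.28968853, 196.4498579 ],
       [  0.        ,   0.        ,   1.        ]]), 'camera_from_world': array([[ 0.99452786, -0.10319212,  0.01630095, -0.5032559 ],
       [ 0.04950111,  0.60286381,  0.79630702, -0.08028431],
       [-0.09199987, -0.7911426 ,  0.60467298, -1.0791315 ],
       [ 0.        ,  0.        ,  0.        ,  1.        ]])}
{'clock': 0.1, 'qpos': array([-1.46207145e+00,  1.58974297e-01,  1.59810387e+00, -1.82309432e-05,
        1.38618592e+00, -2.10107679e-01]), 'joint_velocities': array([ 0.00044389, -0.00115867, -0.00393813,  0.00048851, -0.0008756 ,
        0.00023947]), 'tau': array([ 1.64512127e-03, -3.86504281e+01, -3.22959387e+01,  7.05394777e-02,
        3.39474413e-02, -4.44217437e-05]), 'ee_pos': array([ 0.18014619, -0.54545959,  0.21372518]), 'orientation': array([-8.35092514e-04,  9.87319501e-01,  1.58743516e-01,  3.33976054e-05]), 'force': array([-0.32750922,  0.66206784,  0.46383659]), 'wrist_torque': array([0.06592107, 0.00071299, 0.03214586]), 'grasp_force': 0.0, 'finger_gap': 0.09204324920555945}
```

View pics/t1.png

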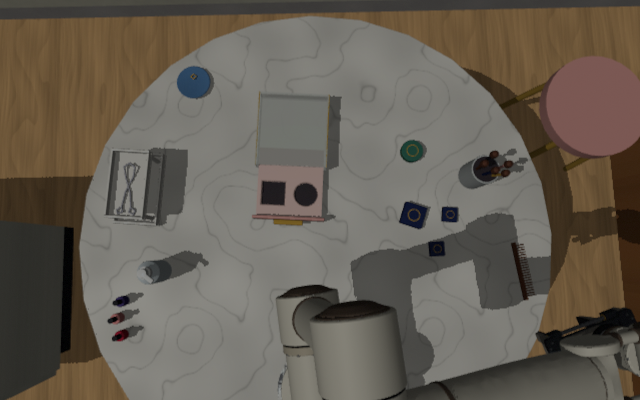

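View pics/s1.png

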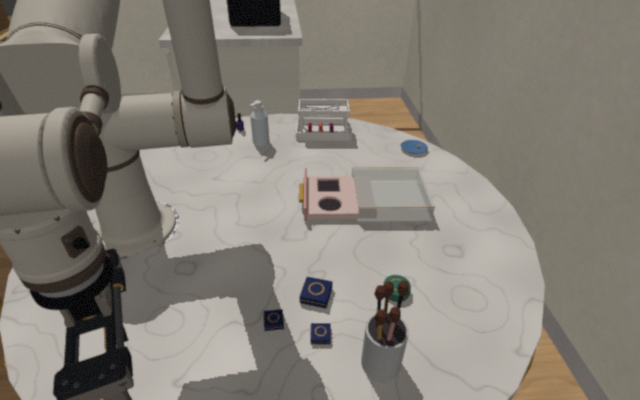

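The large navy compact is at top (413,215), with smaller lookalikes at (450,214) and (437,248). The square well is at about (273,193), the round well at (305,195) and the pull at (288,222).

```bash
cat >> h.py <<'E'
from scipy.optimize import minimize
def navy(im,box):
    h=cv2.cvtColor(im,cv2.COLOR_RGB2HSV); u0,u1,v0,v1=box
    m=np.zeros(im.shape[:2],np.uint8)
    i=im.astype(int); k=((i[:,:,2]-i[:,:,0]>18)&(h[:,:,1]>90)).astype(np.uint8)
    m[v0:v1,u0:u1]=k[v0:v1,u0:u1]
    m=cv2.morphologyEx(m,cv2.MORPH_CLOSE,np.ones((5,5)))
    n,l,st,_=cv2.connectedComponentsWithStats(m); j=1+np.argmax(st[1:,4])
    c,_=cv2.findContours((l==j).astype(np.uint8),0,2); 
    m[:]=0; cv2.drawContours(m,[cv2.convexHull(np.vstack(c))],-1,1,-1); return m
def sil(n,x,y,a,s,z0,z1,S=8):
    R=np.array([[np.cos(a),-np.sin(a)],[np.sin(a),np.cos(a)]])
    P=[proj(n,[*(R@[sx*s/2,sy*s/2]+[x,y]),z]) for sx in(-1,1) for sy in(-1,1) for z in(z0,z1)]
    m=np.zeros((400,640),np.uint8); hu=cv2.convexHull(np.array(P,np.float32))
    cv2.fillConvexPoly(m,np.round(hu*256).astype(np.int32),1,shift=8); return m,hu
E
python3 - <<'E'
from h import *
t=cv2.imread('pics/t1.png')[:,:,::-1].copy();s=cv2.imread('pics/s1.png')[:,:,::-1].copy()
for n,im,box in(('top',t,(390,435,195,235)),('side',s,(290,342,268,315)),('top',t,(440,462,203,226)),('top',t,(426,448,238,258))):
    m=navy(im,box); c,_=cv2.findContours(m,0,2); r=cv2.minAreaRect(c[0]); 
    P=np.array([ray(n,*p,0.018) for p in cv2.boxPoints(r)]); ctr=P.mean(0); e=np.diff(np.vstack([P,P[:1]]),axis=0)
    print(n,r,m.sum(),ctr.round(4),np.linalg.norm(e,axis=1).round(4),np.degrees(np.arctan2(e[:,1],e[:,0])).round(1))
a=cv2.resize(t[85:235,240:345],None,fx=5,fy=5,interpolation=cv2.INTER_CUBIC)[150:]
b=cv2.resize(s[160:230,295:365],None,fx=5,fy=5,interpolation=cv2.INTER_CUBIC)
b=np.vstack([b,np.zeros((a.shape[0]-b.shape[0],b.shape[1],3),np.uint8)]) 
cv2.imwrite('pics/c1.png',a[:,:,::-1]);cv2.imwrite('pics/c2.png',b[:360,:,::-1])
E
```

```text
top ((412.85003662109375, 214.9500274658203), (23.084625244140625, 22.135942459106445), 18.434947967529297) 503 [ 0.4616 -0.2691  0.018 ] [0.062  0.0638 0.0619 0.0635] [ -21.  -110.1  158.7   70. ]
side ((315.5, 291.5000305175781), (27.406524658203125, 26.436382293701172), 14.03624439239502) 675 [ 0.4616 -0.2739  0.018 ] [0.0735 0.0634 0.072  0.0593] [  75.2  -23.2 -107.8  157.8]
top ((449.0, 214.0), (14.0, 14.0), 90.0) 212 [ 0.4617 -0.3697  0.018 ] [0.039  0.039  0.0389 0.039 ] [-91.4 176.5  88.6  -3.3]
top ((431.5294494628906, 250.11769104003906), (10.186494827270508, 1.9402848482131958), 75.96376037597656) 19 [ 0.3634 -0.3157  0.018 ] [0.0054 0.0277 0.0054 0.0277] [ -77.6 -168.9  102.3   11.1]
```

View pics/c1.png

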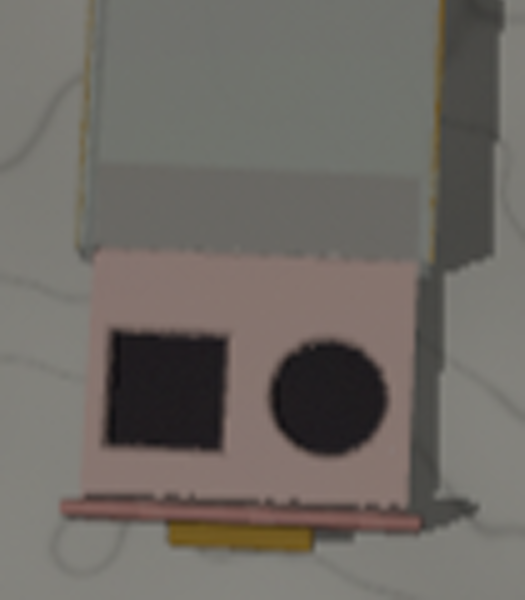

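```bash
cat > fit.py <<'E'
from h import *
def rgb(f): return cv2.imread(f)[:,:,::-1].copy()
def fit(ms,s,z0,z1,x0):
    ms={n:m for n,m in ms.items()}
    def cost(p):
        c=0
        for n,m in ms.items():
            q=cv2.convexHull(sil(n,*p,s,z0,z1)[1])
            big=np.zeros((400*1,640),np.float32)
            M=np.zeros((1600,2560),np.uint8); cv2.fillConvexPoly(M,np.round((q*4+1.5)*16).astype(np.int32),1,shift=4)
            big=cv2.resize(M.astype(np.float32),(640,400),interpolation=cv2.INTER_AREA)
            c+=np.abs(big-m).sum()
        return c
    r=minimize(cost,x0,method='Nelder-Mead',options=dict(initial_simplex=np.array(x0)+np.array([[0,0,0],[.006,0,0],[0,.006,0],[0,0,.1]]),maxiter=80)); return r.x,r.fun
E
python3 - <<'E'
from fit import *
t=rgb('pics/t1.png');s=rgb('pics/s1.png')
mt=navy(t,(390,435,195,235));ms=navy(s,(290,342,268,315))
for d in({'top':mt},{'side':ms},{'top':mt,'side':ms}):
    x,f=fit(d,.062,0,.024,[.462,-.270,-.37]);print('compact',list(d),x.round(4),np.degrees(x[2]),f)
def dark(im,b):
    m=np.zeros((400,640),np.uint8);u0,u1,v0,v1=b;m[v0:v1,u0:u1]=im[v0:v1,u0:u1].max(2)<75;return m
print('small px',t[193,273],t[170,273],s[185,328],s[185,345])
W={}
for n,im,b,rb in(('top',t,(256,289,178,208),(291,322,180,210)),('side',s,(315,342,178,193),(316,344,196,211))):
    A=dark(im,b);B=dark(im,rb)
    ca=[v.mean() for v in np.nonzero(A)[::-1]];cb=[v.mean() for v in np.nonzero(B)[::-1]]
    pa,pb=ray(n,*ca,.019),ray(n,*cb,.019);d=pa-pb
    print(n,A.sum(),B.sum(),np.round(ca,1),pa.round(4),pb.round(4),np.linalg.norm(d),'yaw',np.degrees(np.arctan2(-d[0],d[1])))
    W[n]=A
x,f=fit({'top':W['top']},.062,.0185,.019,[.51,.04,0]);print('well',x.round(4),np.degrees(x[2]),f)
for x,y,z in((80,245,.053),(432,265,.053),(62,500,.052),(420,517,.052),(170,547,.03),(312,550,.03),(92,250,.026),(418,260,.026)):
    print((x,y),ray('top',240+x/5-.4,115+y/5-.4,z).round(4))
print(proj('top',[.512,.04,.019]),proj('side',[.512,.04,.019]))
E
```

```text
compact ['top'] [ 0.4624 -0.2701 -0.3081] -17.653719706847046 64.625
compact ['side'] [ 0.4631 -0.2687 -0.1728] -9.899396792515601 171.75
compact ['top', 'side'] [ 0.4624 -0.2701 -0.2257] -12.931931785653749 251.8125
small px [30 29 29] [133 116 110] [48 42 43] [189 165 157]
top 535 417 [272.7 192.8] [0.5329 0.1179 0.019 ] [0.527  0.0279 0.019 ] 0.09018919395488398 yaw -3.7902239407762925
side 193 180 [328.2 185.5] [0.5346 0.1181 0.019 ] [0.528  0.0294 0.019 ] 0.08892095692104834 yaw -4.247431075475924Traceback (most recent call last):
  File "<stdin>", line 16, in <module>
  File "fit.py", line 14, in fit
    r=minimize(cost,x0,method='Nelder-Mead',options=dict(initial_simplex=np.array(x0)+np.array([[0,0,0],[.006,0,0],[0,.006,0],[0,0,.1]]),maxiter=80)); return r.x,r.fun
    res = _minimize_neldermead(fun, x0, args, callback, bounds=bounds,
                               **options)
    fxcc = func(xcc)
    fx = function(np.copy(x), *(wrapper_args + args))
  File "fit.py", line 8, in cost
    q=cv2.convexHull(sil(n,*p,s,z0,z1)[1])
                     ~~~^^^^^^^^^^^^^^
  File "h.py", line 25, in sil
    P=[proj(n,[*(R@[sx*s/2,sy*s/2]+[x,y]),z]) for sx in(-1,1) for sy in(-1,1) for z in(z0,z1)]
       ~~~~^^^^^^^^^^^^^^^^^^^^^^^^^^^^^^^^^^
  File "h.py", line 11, in proj
    c=vision.camera_info(n);K=np.array(c['intrinsics']);T=np.array(c['camera_from_world'])
ValueError: time passes only in moves, steps and waits
```

```bash
sed -i 's/^def ray/CI={n:vision.camera_info(n) for n in("top","side")}\ndef ray/; s/c=vision.camera_info(n);/c=CI[n];/' h.py
python3 - <<'E'
from fit import *
t=rgb('pics/t1.png');s=rgb('pics/s1.png')
out=[]
for n,im,(u0,v0) in(('top',t,(393,195)),('side',s,(293,270))):
    c=im[v0:v0+44,u0:u0+50]; b=navy(im,(u0,u0+50,v0,v0+44))[v0:v0+44,u0:u0+50]
    d=c.copy(); d[b>0]=[255,0,0]
    out.append(np.hstack([cv2.resize(k,None,fx=6,fy=6,interpolation=0) for k in(c,d)]))
cv2.imwrite('pics/c3.png',np.clip(np.vstack(out)[:,:,::-1].astype(int)*1.5,0,255))
def dark(im,b,th=75):
    m=np.zeros((400,640),np.uint8);u0,u1,v0,v1=b;m[v0:v1,u0:u1]=im[v0:v1,u0:u1].max(2)<th;return m
x,f=fit({'top':dark(t,(256,289,178,208))},.062,.0185,.019,[.533,.118,-.065]);print('well',x.round(4),np.degrees(x[2]),f)
for x,y,z in((80,245,.053),(432,265,.053),(62,500,.052),(420,517,.052),(170,547,.03),(312,550,.03)):
    print((x,y),ray('top',240+x/5-.4,115+y/5-.4,z).round(4))
E
```

```text
well [ 0.5331  0.1183 -0.0775] -4.438296017395765 32.0
(80, 245) [0.6097 0.1606 0.053 ]
(432, 265) [ 0.5941 -0.0307  0.053 ]
(62, 500) [0.4709 0.1721 0.052 ]
(420, 517) [ 0.4569 -0.0202  0.052 ]
(170, 547) [0.4455 0.116  0.03  ]
(312, 550) [0.4419 0.0385 0.03  ][ WARN:0@0.401] global loadsave.cpp:1063 imwrite_ Unsupported depth image for selected encoder is fallbacked to CV_8U.
```

View pics/c3.png

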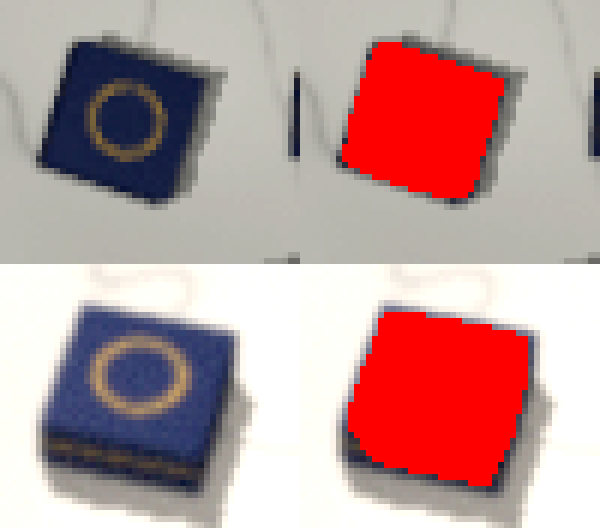

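The top crop shows the lid corners at about (75,40), (212,75), (160,203), (38,162). In the side crop they're at about (85,41), (235,71), (203,200), (42,166).

```bash
python3 - <<'E'
from h import *
for n,o,C in(('top',(393,195),((75,40),(212,75),(160,203),(38,162))),('side',(293,270),((85,41),(235,71),(203,200),(42,166)))):
    P=np.array([ray(n,o[0]+x/6-.5,o[1]+y/6-.5,.024)[:2] for x,y in C]);e=np.diff(np.vstack([P,P[:1]]),axis=0)
    print(n,P.round(4).tolist(),P.mean(0).round(4),np.linalg.norm(e,axis=1).round(4),np.degrees(np.arctan2(e[:,1],e[:,0])).round(1))
s=rgb=cv2.imread('pics/t1.png')[:,:,::-1].copy()
i=s.astype(int);m=np.zeros((400,640),np.uint8);m[200:232,396:432]=((i[:,:,2]-i[:,:,0]>12))[200:232,396:432]
ring=(i[:,:,0]-i[:,:,2]>15);ring[:, :400]=0;ring[:,426:]=0;ring[:203]=0;ring[227:]=0
v,u=np.nonzero(ring);print(len(u),(u.min()+u.max())/2,(v.min()+v.max())/2,ray('top',(u.min()+u.max())/2,(v.min()+v.max())/2,.024))
for n in('top','side'): print(n,ray(n,*( (413.6,214.6) if n=='top' else (293+140/6-.5,270+112/6-.5)),.024))
from plant import env
print(env.read_state()['clock'])
E
```

```text
top [[0.4998, -0.2478], [0.4821, -0.3103], [0.4238, -0.2832], [0.444, -0.2281]] [ 0.4624 -0.2674] [0.0649 0.0642 0.0587 0.0592] [-105.9  155.1   69.9  -19.5]
side [[0.445, -0.235], [0.4996, -0.2546], [0.4812, -0.3123], [0.4254, -0.2922]] [ 0.4628 -0.2736] [0.058  0.0606 0.0593 0.0605] [ -19.8 -107.7  160.2   71.1]
44 414.0 215.0 [ 0.46086808 -0.2708575   0.024     ]
top [ 0.46200086 -0.2698078   0.024     ]
side [ 0.46257378 -0.2708546   0.024     ]
0.1
```

```bash
cat > plan.py <<'E'
import sys,numpy as np
from plant import env
from scipy.spatial.transform import Rotation as Rn
s=env.read_state();q=s['orientation'];R=Rn.from_quat([q[1],q[2],q[3],q[0]])
def to(x,y,z,yaw=None):  # yaw: world angle of tool y, down tool
    d=R.inv().apply(np.array([x,y,z])-s['ee_pos'])*1000
    rv=np.zeros(3)
    if yaw is not None:
        a=np.radians(yaw);ty=np.array([np.cos(a),np.sin(a),0]);tz=np.array([0,0,-1.])
        T=Rn.from_matrix(np.c_[np.cross(ty,tz),ty,tz]); rv=np.degrees((R.inv()*T).as_rotvec())
    print('shift',d.round(1),'rot',rv.round(1))
def show():
    ty=R.as_matrix()[:,1];print('t',s['clock'],'p',s['ee_pos'].round(4),'yaw',np.degrees(np.arctan2(ty[1],ty[0])).round(2),'F',np.round(s['force'],1),'gap',s['finger_gap'],'g',s['grasp_force'])
E
python3 - <<'E'
from plan import *
show();to(.462,-.270,.10,-19);to(.462,-.270,.011,-19)
E
```

```text
t 0.1 p [ 0.1801 -0.5455  0.2137] yaw -71.73 F [-0.3  0.7  0.5] gap 0.09204324920555945 g 0.0
shift [ 354.  -173.   114.1] rot [ -0.1  -0.1 -52.7]
shift [ 353.9 -172.9  203.1] rot [ -0.1  -0.1 -52.7]
```

servo_tool(rows=[[[1,45,-22,0,0,0,-8],[1,90,-44,0,0,0,-16],[1,135,-66,20,0,0,-24],[1,180,-88,40,0,0,-32],[1,225,-110,60,0,0,-40],[1,270,-132,80,0,0,-48],[1,315,-154,100,0,0,-52.7],[1,354,-173,114,0,0,-52.7],[1,354,-173,114,0,0,-52.7],[1,354,-173,114,0,0,-52.7],[1,354,-173,114,0,0,-52.7]]])

```text
clock: 1.48
ee_pos: [0.4617, -0.272, 0.1011]
orientation: [0.0, 0.815, 0.58, -0.0]
force: [0.3, 0.2, -0.4]
finger_gap: 0.0918
grasp_force: 0.0
```

```bash
python3 - <<'E'
from plan import *
show();to(.462,-.270,.1,-19);to(.462,-.270,.011,-19)
E
```

```text
t 1.475 p [ 0.4617 -0.272   0.1011] yaw -19.12 F [ 0.3  0.2 -0.4] gap 0.09179938372271824 g 0.0
shift [ 2.  -0.4  1.1] rot [ 0.   0.  -0.1]
shift [ 2.  -0.5 90.1] rot [ 0.   0.  -0.1]
```

servo_tool(rows=[[[1,2,-0.5,40,0,0,0],[1,2,-0.5,75,0,0,0],[1,2,-0.5,90,0,0,0],[1,2,-0.5,90,0,0,0],[0.5,2,-0.5,90,0,0,0],[0.5,2,-0.5,90,0,0,0],[0.5,2,-0.5,90,0,0,0],[0.5,2,-0.5,90,0,0,0],[0.5,2,-0.5,90,0,0,0],[0.5,2,-0.5,90,0,0,0]]], squeeze=14)

```text
clock: 2.72
ee_pos: [0.4628, -0.2691, 0.0113]
orientation: [0.001, 0.814, 0.58, 0.0]
force: [-0.3, 0.6, 4.8]
finger_gap: 0.0618
grasp_force: 14.0
```

```bash
python3 - <<'E'
from plan import *
from h import *
import time
show();to(.462,-.270,.13,-19)
to(.5335,.118,.13,-4.3)
t=snap('top','t2.png');s=snap('side','s2.png')
a=cv2.resize(t[185:250,380:465],None,fx=4.5,fy=4.5);b=cv2.resize(s[235:320,250:360],None,fx=3.6,fy=3.6)
h=min(a.shape[0],b.shape[0]);cv2.imwrite('pics/c4.png',np.hstack([a[:h],b[:h]])[:,:,::-1])
E
```

```text
t 2.725 p [ 0.4628 -0.2691  0.0113] yaw -19.03 F [-0.3  0.6  4.8] gap 0.06177739111713878 g 14.000566229224205
shift [  -1.2   -0.3 -118.7] rot [ 0.1  0.  -0. ]
shift [ 389.   -59.2 -118.9] rot [  0.1   0.  -14.7]
```

View pics/c4.png

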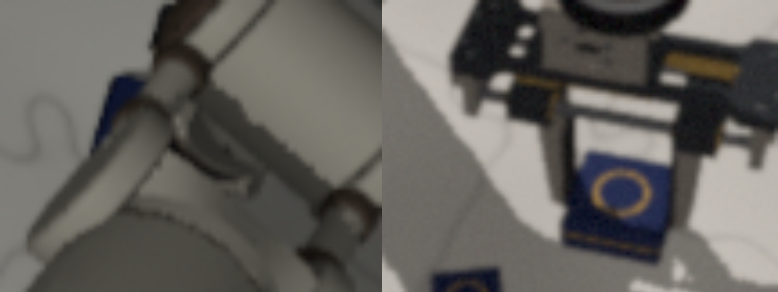

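The compact is gripped square across its sides (gap 61.8 mm), so I'll lift it and carry it over.

servo_tool(rows=[[[0.5,0,0,-30,0,0,0],[0.5,0,0,-75,0,0,0],[0.5,20,-3,-110,0,0,-2],[0.5,60,-9,-119,0,0,-4],[0.5,110,-16,-119,0,0,-6],[0.5,165,-25,-119,0,0,-8],[0.5,220,-33,-119,0,0,-10],[0.5,275,-42,-119,0,0,-12],[0.5,325,-50,-119,0,0,-14.7],[0.5,365,-56,-119,0,0,-14.7],[0.5,389,-59,-119,0,0,-14.7],[0.5,389,-59,-119,0,0,-14.7]]])

```text
clock: 4.32
ee_pos: [0.533, 0.1196, 0.129]
orientation: [-0.0, 0.732, 0.681, -0.0]
force: [0.1, -0.9, -1.2]
finger_gap: 0.0619
grasp_force: 14.0
```

servo_tool(rows=[[[0.5,0,0,0,0,0,0],[0.5,0,0,0,0,0,0],[0.5,0,0,0,0,0,0],[0.5,0,0,0,0,0,0]]])

```text
clock: 4.82
ee_pos: [0.5334, 0.1178, 0.1297]
orientation: [0.0, 0.734, 0.68, 0.0]
force: [-0.6, -0.1, -1.1]
finger_gap: 0.0618
grasp_force: 14.0
```

```bash
python3 - <<'E'
from plan import *
from h import *
show();to(.5335,.118,.13,-4.3)
t=snap('top','t3.png');s=snap('side','s3.png')
a=cv2.resize(t[120:235,220:360],None,fx=2.8,fy=2.8);b=cv2.resize(s[90:210,270:400],None,fx=3,fy=3)
h=min(a.shape[0],b.shape[0]);cv2.imwrite('pics/c5.png',np.hstack([a[:h],b[:h]])[:,:,::-1])
E
```

```text
t 4.825 p [0.5334 0.1178 0.1297] yaw -4.38 F [-0.6 -0.1 -1.1] gap 0.061842957538126554 g 13.999978266656399
shift [ 0.2  0.1 -0.3] rot [ 0.  -0.  -0.1]
```

View pics/c5.png

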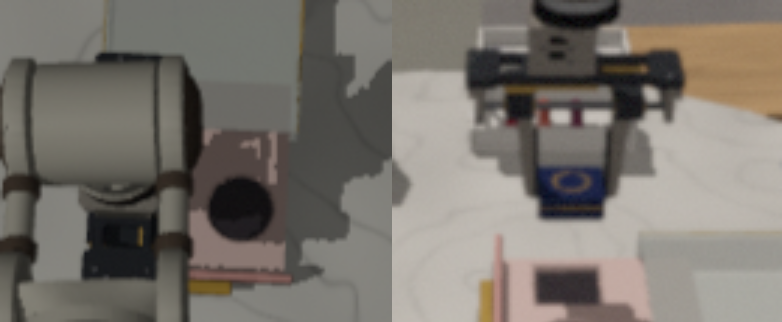

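```bash
python3 - <<'E'
from h import *
s=cv2.imread('pics/s3.png')[:,:,::-1].astype(int)
r=np.zeros((400,640),bool);r[142:160,317:343]=(s[:,:,0]-s[:,:,2]>-5)[142:160,317:343]&(s.max(2)<170)[142:160,317:343]
v,u=np.nonzero(r);print(len(u),u.min(),u.max(),v.min(),v.max())
b=s[:,:,2]-s[:,:,0]>25
print(s[150,312:350].tolist()[::2])
for row in range(144,164): 
    k=np.nonzero(b[row,312:350])[0]+312; print(row,k.min() if len(k) else 0,k.max() if len(k) else 0,len(k), np.nonzero(r[row])[0][[0,-1]] if r[row].any() else '')
z=.1427
for c in((.5334,.1178),):
  print('pred centre',proj('side',[*c,z]))
  a=np.radians(-4.3);R=np.array([[np.cos(a),-np.sin(a)],[np.sin(a),np.cos(a)]])
  for dx,dy in((-31,31),(31,31),(31,-31),(-31,-31)):
    print(proj('side',[*(R@[dx/1e3,dy/1e3]+c),z]).round(1),proj('side',[*(R@[dx/1e3,dy/1e3]+c),z-.024]).round(1))
print('per mm y',proj('side',[.5334,.1278,z])-proj('side',[.5334,.1178,z]))
E
```

```text
200 317 342 142 159
[[185, 179, 173], [106, 101, 94], [74, 70, 63], [29, 33, 39], [24, 28, 59], [45, 45, 69], [100, 82, 68], [38, 43, 73], [27, 35, 70], [27, 33, 68], [30, 38, 70], [78, 69, 67], [58, 55, 68], [24, 33, 68], [22, 26, 46], [57, 51, 51], [83, 78, 74], [170, 165, 158], [188, 183, 176]]
144 0 0 0 [317 342]
145 0 0 0 [317 342]
146 319 338 12 [317 342]
147 319 339 10 [317 342]
148 319 339 10 [317 342]
149 319 339 13 [317 342]
150 319 339 13 [317 342]
151 320 339 11 [317 342]
152 321 340 7 [317 342]
153 322 340 8 [317 342]
154 321 340 14 [317 342]
155 321 339 16 [317 342]
156 322 339 17 [317 342]
157 326 337 2 [318 341]
158 0 0 0 [318 341]
159 0 0 0 [318 340]
160 0 0 0 
161 0 0 0 
162 0 0 0 
163 0 0 0 
pred centre [328.82684367 149.64356059]
[317.5 144.1] [317.5 151.3]
[339.2 144.1] [338.9 151.3]
[340.6 155.5] [340.2 162.9]
[317.9 155.5] [317.9 162.9]
per mm y [-0.40989279 -1.8189175 ]
```

```bash
python3 - <<'E'
from h import *
s=cv2.imread('pics/s3.png')[:,:,::-1].astype(int)
m=s[138:166,317:343]
d=m[:,:,2]-m[:,:,0]
for i,row in enumerate(d): print(138+i,' '.join('%3d'%k for k in row))
# predicted outer ring rows at several radii
print('grey col 329',s[136:168,329].sum(1))
print('t1 ring radius?')
E
```

```text
138  -6  -6  -9 -10  -9 -11 -10  -9 -10  -9  -9  -9 -11  -9 -10 -12  -9  -9 -10  -9 -12 -10 -10 -10  -7  -5
139  -8  -8  -9  -7 -10 -11 -10 -11 -10 -10  -8  -8 -11 -10 -10  -9 -10 -11 -10 -11 -10 -10  -9  -9  -5  -8
140  -6  -5  -8 -10 -10 -11  -8  -9  -8 -10 -10  -9 -10  -9  -9  -9 -10 -11  -9  -9 -10 -10  -9  -6  -3  -5
141  -7  -6  -8  -9  -9  -8 -10 -10 -10  -9 -12 -10  -9  -9 -10  -8  -9  -9  -8 -10  -9 -10  -7  -6  -4  -5
142  -5  -6  -6  -8  -9  -9  -9  -9 -10  -9 -10  -9  -8  -8 -10  -9  -8 -10  -8 -10 -10  -9  -8  -6  -5  -8
143  -6  -5 -10 -10 -10 -12  -8  -7 -10  -8  -7  -7  -9  -8  -7  -8  -9 -10  -8 -10  -8  -7  -6  -7  -2  -7
144  -4  -1  -2  -4  -6  -5  -4  -6  -5  -6  -5  -5  -6  -5  -6  -5  -6  -2  -5  -6  -6  -5  -6  -7  -4  -7
145  -7   5   9  12  11  12  12  10  13  11  11  10  10   9  10  10  10  11   9  13  11   9   5  -4  -2  -5
146  -3  14  28  32  30  30  32  30  24  21  12  12  19  21  21  22  27  31  32  30  31  32  18   5   0  -7
147  -3  14  35  42  40  43  31  17  10  -1 -10  -7   6  14  13  11  12  23  33  39  42  43  30   8   1  -8
148  -4  15  37  41 
[... 1383 characters left out ...]

161 -10  -7   2  14  19  19  22  18  22  16  20  21  20  19  20  19  17  18  20  15  21  21  10  -6 -11 -12
162 -10  -9  -6   2   4   5   6   7   5   6   6   4   4   4   4   5   4   6   6   4   5   7   2  -8 -12 -12
163 -13 -12 -11  -9  -7  -7  -6  -7  -4  -6  -5  -6  -7  -6  -7  -5  -6  -7  -5  -6  -6  -7  -8 -11 -11 -11
164 -12 -12 -12 -10 -12 -11 -12 -12 -10 -11 -11 -11 -14 -11 -11 -11 -12 -12 -11 -11 -12 -13 -11 -12 -13 -13
165 -12 -11 -12 -12 -12 -13 -12 -13 -12 -12 -12 -12 -13 -12 -12 -13 -12 -12 -13 -12 -13 -12 -12 -13 -13 -13
grey col 329 [365 368 362 355 348 320 315 312 297 232 187 180 151 134 126 139 173 217
 178 111 115 104 117 151 113 100 205 378 504 527 531 540]
t1 ring radius?
```

servo_tool(rows=[[[0.5,0,0,40,0,0,0],[0.5,0,0,70,0,0,0],[0.5,0,0,85,0,0,0],[0.5,0,0,88,0,0,0],[0.5,0,0,88,0,0,0],[0.5,0,0,88,0,0,0],[0.5,0,0,88,0,0,0]]])

```text
clock: 5.8
ee_pos: [0.5341, 0.1183, 0.0425]
orientation: [0.001, 0.733, 0.68, 0.001]
force: [0.1, -0.2, -1.2]
finger_gap: 0.0617
grasp_force: 14.0
```

```bash
python3 - <<'E'
from plan import *
from h import *
show();to(.5335,.118,.029,-4.3)
s=snap('side','s4.png')
cv2.imwrite('pics/c6.png',cv2.resize(s[140:220,285:375],None,fx=6,fy=6)[:,:,::-1])
E
```

```text
t 5.8 p [0.5341 0.1183 0.0425] yaw -4.34 F [ 0.1 -0.2 -1.2] gap 0.06172809830009059 g 13.999891206622124
shift [-0.3 -0.6 13.5] rot [ 0.1 -0.  -0. ]
```

View pics/c6.png

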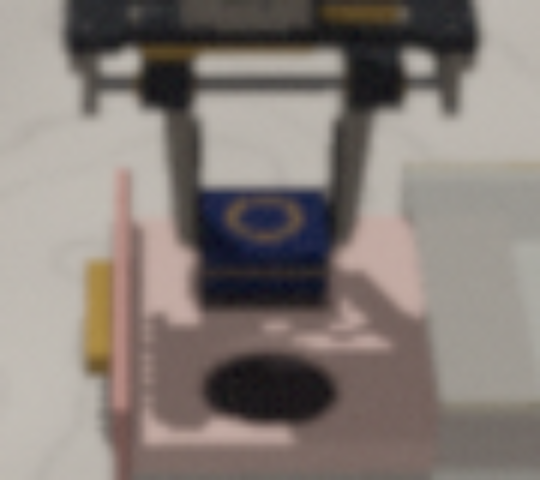

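The compact hangs level over the well, about 6 mm above the insert and clear of the panel and roof edge. I'll lower it slowly.

servo_tool(rows=[[[0.5,0,0,4,0,0,0],[0.5,0,0,6,0,0,0],[0.5,0,0,8,0,0,0],[0.5,0,0,9,0,0,0],[0.5,0,0,10,0,0,0],[0.5,0,0,10,0,0,0],[0.5,0,0,10,0,0,0]]])

```text
clock: 6.72
ee_pos: [0.5335, 0.1183, 0.0317]
orientation: [0.0, 0.733, 0.68, 0.0]
force: [-0.2, 0.3, -1.0]
finger_gap: 0.062
grasp_force: 14.0
```

No contact force at 5 mm below the insert top, so it's inside the well. I'll continue to the floor.

servo_tool(rows=[[[0.5,0,0,1,0,0,0],[0.5,0,0,2,0,0,0],[0.5,0,0,2.5,0,0,0],[0.5,0,0,2.5,0,0,0],[0.5,0,0,2.5,0,0,0]]])

```text
clock: 7.35
ee_pos: [0.5335, 0.1182, 0.0293]
orientation: [0.0, 0.733, 0.68, 0.0]
force: [-1.3, 0.1, 3.0]
finger_gap: 0.0615
grasp_force: 14.0
```

servo_tool(rows=[[[0.78,0,0,0,0,0,0],[0.78,0,0,0,0,0,0],[0.78,0,0,0,0,0,0],[0.78,0,0,-15,0,0,0],[0.78,0,0,-40,0,0,0],[0.78,0,0,-80,0,0,0],[0.78,0,0,-110,0,0,0]]])

```text
clock: 8.22
ee_pos: [0.5342, 0.1183, 0.1421]
orientation: [0.001, 0.733, 0.68, 0.001]
force: [0.2, 0.4, 0.7]
finger_gap: 0.0715
grasp_force: 0.0
```

```bash
python3 - <<'E'
from plan import *
from h import *
show();to(.395,.081,.13,-94.3);to(.395,.081,.024,-94.3)
s=snap('side','s5.png')
cv2.imwrite('pics/c7.png',cv2.resize(s[150:225,285:375],None,fx=6,fy=6)[:,:,::-1])
E
```

```text
t 8.225 p [0.5342 0.1183 0.1421] yaw -4.33 F [0.2 0.4 0.7] gap 0.07154611112218813 g 0.0
shift [ -47.7 -136.    11.7] rot [ 0.1 -0.1 90. ]
shift [ -47.7 -136.3  117.7] rot [ 0.1 -0.1 90. ]
```

View pics/c7.png

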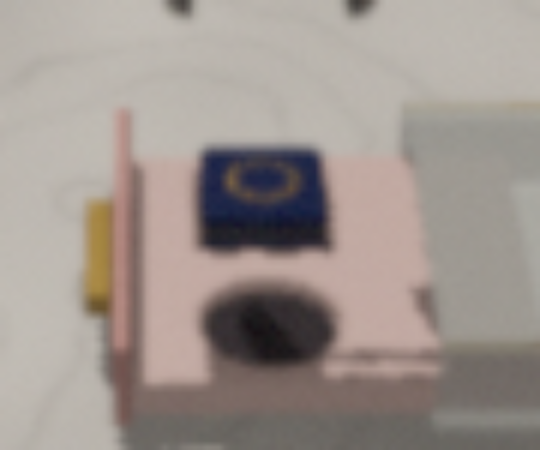

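The compact sits flat in the well, its front face mostly hidden at crop (265,235). Next I'll shut the fingers, turn 90° and go in front of the pull.

servo_tool(rows=[[[0.5,-6,-17,0,0,0,-10],[0.3,-12,-34,0,0,0,-20],[0,-18,-51,0,0,0,-30],[0,-24,-68,0,0,0,-40],[0,-30,-85,0,0,0,-50],[0,-36,-102,0,0,0,-60],[0,-42,-119,5,0,0,-70],[0,-47.7,-136,10,0,0,-80],[0,-47.7,-136,20,0,0,-90],[0,-47.7,-136,40,0,0,-90],[0,-47.7,-136,60,0,0,-90],[0,-47.7,-136,60,0,0,-90]]])

```text
clock: 9.78
ee_pos: [0.393, 0.0811, 0.0783]
orientation: [-0.001, 0.038, 0.999, 0.0]
force: [-0.2, 0.2, 0.1]
finger_gap: 0.0005
grasp_force: 0.0
```

```bash
python3 - <<'E'
from plan import *
show();to(.395,.081,.024,85.7)
E
```

```text
t 9.775 p [0.393  0.0811 0.0783] yaw 85.66 F [-0.2  0.2  0.1] gap 0.0005149967282401768 g 0.0
shift [-2.2  0.1 54.3] rot [ 0.  -0.2 -0. ]
```

servo_tool(rows=[[[0,-1,0,30,0,0,0],[0,-2,0,54,0,0,0],[0,-10,0,54,0,0,0],[0,-20,0,54,0,0,0],[0,-28,0,54,0,0,0],[0,-32,0,54,0,0,0],[0,-36,0,54,0,0,0],[0,-40,0,54,0,0,0],[0,-44,0,54,0,0,0],[0,-48,0,54,0,0,0]]])

```text
clock: 11.02
ee_pos: [0.4419, 0.0774, 0.025]
orientation: [-0.0, 0.038, 0.999, 0.0]
force: [-1.1, 1.5, 0.3]
finger_gap: 0.0005
grasp_force: 0.7
```

```bash
python3 - <<'E'
from plan import *
show()
E
```

```text
t 11.025 p [0.4419 0.0774 0.025 ] yaw 85.67 F [-1.1  1.5  0.3] gap 0.0005333212877498233 g 0.6658958550542593
```

servo_tool(rows=[[[0,-7,0,0,0,0,0],[0,-14,0,0,0,0,0],[0,-21,0,0,0,0,0],[0,-28,0,0,0,0,0],[0,-35,0,0,0,0,0],[0,-42,0,0,0,0,0],[0,-49,0,0,0,0,0],[0,-56,0,0,0,0,0],[0,-63,0,0,0,0,0],[0,-70,0,0,0,0,0],[0,-77,0,0,0,0,0],[0,-84,0,0,0,0,0]]])

```text
clock: 12.52
ee_pos: [0.5264, 0.071, 0.0252]
orientation: [0.0, 0.038, 0.999, 0.0]
force: [-0.5, 2.2, -0.4]
finger_gap: 0.0004
grasp_force: 0.7
```

```bash
python3 - <<'E'
from plan import *
from h import *
show()
s=snap('side','s6.png')
cv2.imwrite('pics/c8.png',cv2.resize(s[130:235,290:440],None,fx=4,fy=4)[:,:,::-1])
E
```

```text
t 12.525 p [0.5264 0.071  0.0252] yaw 85.66 F [-0.5  2.2 -0.4] gap 0.00036680470512127277 g 0.709132757037878
```

View pics/c8.png

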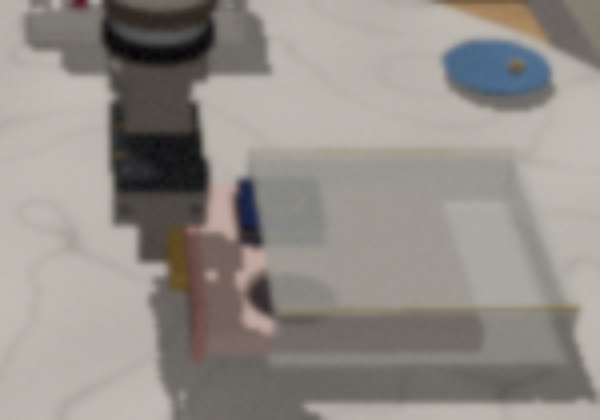

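The drawer is sliding in and the compact passes under the roof. Roughly 45 mm remains.

servo_tool(rows=[[[0,-6,0,0,0,0,0],[0,-12,0,0,0,0,0],[0,-18,0,0,0,0,0],[0,-23,0,0,0,0,0],[0,-27,0,0,0,0,0],[0,-30,0,0,0,0,0],[0,-32,0,0,0,0,0]]])

```text
clock: 13.45
ee_pos: [0.5579, 0.0685, 0.0251]
orientation: [-0.0, 0.038, 0.999, -0.0]
force: [-1.3, -0.9, 0.9]
finger_gap: 0.0004
grasp_force: 0.6
```

servo_tool(rows=[[[0,-2,0,0,0,0,0],[0,-4,0,0,0,0,0],[0,-6,0,0,0,0,0],[0,-8,0,0,0,0,0]]])

```text
clock: 13.95
ee_pos: [0.5635, 0.0682, 0.0246]
orientation: [-0.003, 0.038, 0.999, 0.0]
force: [-5.8, -0.0, 4.0]
finger_gap: 0.0006
grasp_force: 3.2
```

In the detent now (about 6 N); carrying on in small steps.

servo_tool(rows=[[[0,-2,0,0,0,0,0],[0,-4,0,0,0,0,0],[0,-6,0,0,0,0,0],[0,-7,0,0,0,0,0]]])

```text
clock: 14.45
ee_pos: [0.57, 0.0677, 0.0246]
orientation: [-0.004, 0.038, 0.999, 0.0]
force: [-13.5, -0.0, 7.6]
finger_gap: 0.0005
grasp_force: 6.4
```

servo_tool(rows=[[[0,-2,0,0,0,0,0],[0,-4,0,0,0,0,0],[0,-5,0,0,0,0,0],[0,-5,0,0,0,0,0]]])

```text
clock: 14.95
ee_pos: [0.5702, 0.0677, 0.0245]
orientation: [-0.009, 0.037, 0.999, -0.0]
force: [-26.4, 0.4, 22.5]
finger_gap: 0.0006
grasp_force: 13.9
```

Movement has stopped and the force is climbing, so it's at the stop. Backing off to look.

servo_tool(rows=[[[0,10,0,0,0,0,0],[0,25,0,0,0,0,0],[0,60,0,0,0,0,0],[0,90,0,-40,0,0,0],[0,100,0,-90,0,0,0],[0,130,0,-110,0,0,0],[0,130,0,-110,0,0,0],[0,130,0,-110,0,0,0]]])

```text
clock: 15.95
ee_pos: [0.4488, 0.0767, 0.1347]
orientation: [0.001, 0.038, 0.999, -0.0]
force: [0.7, -0.1, -0.3]
finger_gap: 0.0005
grasp_force: 0.0
```

```bash
python3 - <<'E'
from plan import *
from h import *
show()
s=snap('side','s7.png');t=snap('top','t7.png')
a=cv2.resize(s[155:235,310:440],None,fx=4,fy=4);b=cv2.resize(t[85:185,245:340],None,fx=3.2,fy=3.2)
cv2.imwrite('pics/c9.png',np.hstack([a,b])[:,:800,::-1])
E
```

```text
t 15.95 p [0.4488 0.0767 0.1347] yaw 85.65 F [ 0.7 -0.1 -0.3] gap 0.0004670563135908193 g 0.0
```

View pics/c9.png

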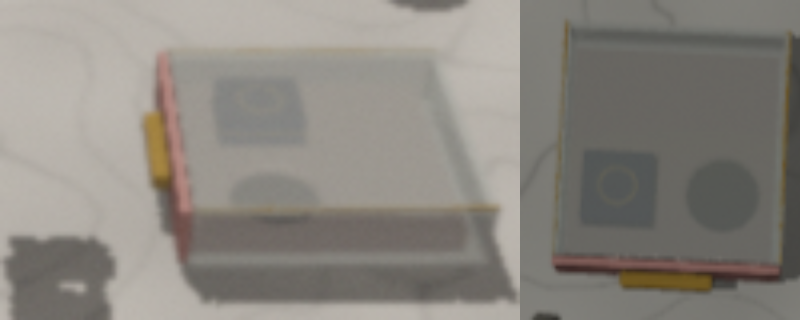

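The panel is flush with the organiser front, and the compact shows flat in its well through the roof. Handing in.

```bash
python3 -c "
from plant import workorder
print(workorder.finish_job())"
```

```text
the job is handed in; nothing more can be done
None
```

The 62 mm navy compact sits flat, lid up, in the square well, and the drawer is pushed past its click to its stop. The job is handed in at about 16 s with the arm clear; I only moved the compact and the drawer.

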